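# Start the bench edge burnisher

### The arm

A 6-joint arm with a two-finger parallel gripper is mounted at the origin on a cart in front of the work surface, level with it; the furniture and walls round the work are solid. World frame = base frame: x ahead of the robot, y to its left, z up, the work surface at z = 0. Lengths are in mm, angles in rad, forces in N, time in s.
With the tool pointing down it reaches from about 275 to 825 mm from the base axis. Payload 5.2 kg.
Tool frame: the origin (TCP) lies at the very end of the fingers, on their centre line; the grasp point (between the pads) lies 19 mm behind it; z points along the fingers, y is the line along which they close (so a half turn about z gives the same grasp; the last joint's range is limited). The gripper opens to 93 mm and grips with 3 to 60 N. Pads are 15 mm wide; open, the fingers measure 128 mm over their backs; the gripper's body (75 mm by 188 mm) begins 65 mm behind the grasp point.
Start: joints at [1.048, 0.259, 1.535, -0, 1.348, -0.203], TCP at [172.885, 522.126, 218.653] pointing down, gripper open.
Joint ranges: [-3.14, 3.14], [-0.91, 2.08], [0.19, 2.58], [-1.22, 4.36], [0.22, 2.71], [-3.12, 3.12]. Speed limits (rad/s): [2.57, 2.57, 3.14, 3.14, 3.14, 3.14].

### API

Orientations are given as [roll, pitch, yaw] about the fixed x, y, z axes, in that order (R = Rz(yaw) Ry(pitch) Rx(roll)).
In Python, from bench import robot gives the robot as it stands. The module is installed in compiled form; this text tells all that it offers. Calls block until the motion is done:
- robot.move_ptp(position, orientation): joint-space move of the TCP to a pose.
- robot.move_linear(position, ori=None, speed=150, f_stop=None): straight line of the TCP; ori=None keeps the orientation; speed is the mean speed in mm/s. With f_stop (N) it stops when the force on the tool has changed by that much, and returns True; else False.
- robot.move_j(angles): joint-space move.
- robot.move_gripper(opening): opening from 0.0 (shut) to 1.0 (fully open); the grip force is fixed at half the most; returns when the fingers have stopped.
- robot.sleep(seconds).
- robot.inverse_kinematics(position, orientation): joint angles nearest the present ones, or None.
- robot.get_image(name): name is "scene" or "side" or "wrist"; returns a dict with "img" (384x512x3 uint8, blue, green, red), "fovy" (degrees; the focal length in pixels is half the picture's height over the tangent of half this angle, whatever the lens; pixels are square), "cx", "cy" (the principal point, pixels), "k1" (the pictures are not rectified: a ray, as slopes to the right and down, at radius r is drawn at 1 + k1 r^2 times it, then the intrinsics apply), "eye" and "orientation" of the camera in the world. Camera axes: x right, y down, z forward; pixel columns grow to the right and rows downward; lengths in mm; the calibration is good to about 2 mm. A picture is of the moment at which its call begins. There is no depth.
A pose or a line that the arm cannot do raises robot.MotionError and nothing moves.
- robot.hand_in(): hands the job in; it is judged then, once.
Readings, each from a call of its own:
- robot.current_t(): time.
- robot.current_qpos(): joint angles.
- robot.current_joint_vel(): joint speeds.
- robot.current_joint_efforts(): joint torques, N m.
- robot.current_tcp_pos(): TCP position.
- robot.current_eef_rot(): TCP orientation.
- robot.current_contact_force(): force on the tool from outside, world axes, zero at the start.
- robot.current_ft_torque(): the same for the moment, N m.
- robot.current_gripper_width(): opening from 0.0 (shut) to 1.0 (fully open).
- robot.current_finger_force(): force on a finger pad.
Only numpy, scipy, OpenCV 4.12 (cv2) and the standard library are available. Lean on these libraries where they do the work, as an engineer would, in place of code of your own. Each camera call takes 0.05 s, during which the arm holds its last target. There are 200 camera calls.

### The job

Start the edge burnisher on the bench, pressing with the fingertips: press down the latch tab at its front so that the clear dust cover springs fully open, switch the mains on by pressing down the raised half of the rocker, and only then press the start key (flat, round, with a line on it) until it stays in. Leave the cover standing open and do not touch the domed stop key beside it, so that the machine keeps running and can be stopped at once. Nothing is to be picked up, and the loose things round the machine stay where they are.

Things in the scene. Friction and masses are not known exactly. Their poses are not given: they have to be found in the camera images.
- burnisher: Bench edge burnisher, a grey cast machine fixed to the bench: base 278 x 224 mm, in front (towards -x) a flat switch deck whose top is 48 mm high, behind it a motor (cylinder lying along y, top 128 mm high) with a grooved wooden mandrel on its left (+y) end, reaching 184 mm from the middle. Origin on the bench under the middle of the switch deck; own x points from the front to the motor, own y to the mandrel, z up; the machine may stand turned about z by up to 0.3 rad.
- cover (a joint): Angle in rad of the clear dust cover over the switch deck (120 x 200 mm, 25 mm high, top 75 mm above the bench): 0 shut and latched, 1.85 standing fully open. Its hinge runs along the machine's y, 58 mm behind the machine's origin and 50 mm above the bench; a spring throws it open within about 1.5 s once the latch lets go, so it cannot be closed by its own weight. Shut, it covers both switches.
- cover_latch (a joint): Angle in rad of the push latch: 0 at rest (hook over the keeper of the cover), 0.25 pressed as far as it goes; the hook lets go at about 0.12 to 0.15. About 5 N on the tab presses it right down; it springs back when let go.
- latch_pad (a point): Centre of the upper face of the latch tab, a black ribbed tab 34 mm (x) by 46 mm (y) in front of the cover's front edge, 42 mm above the bench, 92 mm in front of the machine's origin. Press it straight down: this point goes down 5 mm in all.
- mains_rocker (a joint): Angle in rad of the mains rocker, a black rocker 44 mm (x) by 26 mm (y) that tilts about the machine's y axis: 0 off (front half raised), 0.4 on (front half pressed in, rear half raised). It snaps over the middle and stays at either end; 4 to 6 N on the raised half turns it over.
- rocker_raised_half (a point): Middle of the upper face of the rocker's front half (towards the front of the machine, 13 mm from the pivot, marked by a raised line; the rear half bears a ring); it moves with the rocker. Off, it is about 63 mm above the bench and goes down about 5 mm when switched on. The frame round the rocker is 54 mm above the bench. The rocker lies on the left or on the right half of the deck (46 mm from the middle), the two keys on the other.
- start_key (a joint): How far in m the start key is pressed: 0 out, 0.007 in. About 5 to 6 N moves it; past half-way it snaps in and stays in, and the stop key, linked to it, comes out by the same amount.
- start_key_top (a point): Centre of the upper face of the start key, a flat round black key 24 mm across with a raised line, at the start standing 62 mm above the bench; pressed straight down it goes in 7 mm. The ring round it is 54 mm above the bench. It is the left (+y) one of the two keys.
- stop_key (a joint): How far in m the stop key has come out: 0 in (as at the start), 0.007 out, always the same as start_key; pressing the stop key in throws the start key out.
- stop_key_top (a point): Top of the stop key, a domed black mushroom key 31 mm across with a raised ring, 44 mm to the right (-y) of the start key, top 58 mm above the bench at the start.
- dye_bottle: Brown bottle with black cap, 38 x 38 x 95 mm, standing to the right of the motor; origin in the middle of its underside. Leave alone.
- edge_slicker: Turned dark wooden edge slicker, 22 x 101 x 16 mm, lying to the left of the switch deck; origin in the middle of its underside. Leave alone.
- beeswax: Yellow round cake of beeswax, 48 x 48 x 16 mm, to the right of the switch deck; origin in the middle of its underside. Leave alone.
- bone_folder: Cream bone folder, 17 x 141 x 13 mm, lying to the left of the machine, further out than the slicker; origin in the middle of its underside. Leave alone.

How it is judged (in metres and radians):
On the way, in this order (a step that is already met when the one before it is completed fails the run):
1. the latch tab is pressed down with the cover still shut (value of joint cover_latch above 0.1 rad and value of joint cover below 1 rad), for 0.02 s.
2. the dust cover has sprung open, both switches still off (value of joint cover above 1.5 rad and value of joint mains_rocker below 0.1 rad and value of joint start_key below 0.002 m), for 0.2 s.
3. the mains rocker is switched on, the start key still out (value of joint mains_rocker above 0.34 rad and value of joint start_key below 0.002 m), for 0.2 s.
4. the start key is pressed in with the mains on (value of joint start_key above 0.0055 m and value of joint mains_rocker above 0.34 rad), for 0.2 s.
At the end, for the whole second after the job is handed in: The cover stands open (over 1.5 of 1.85 rad), the rocker is on (over 0.34 of 0.4 rad), the start key is latched in and the stop key out (over 5.5 of 7 mm), and the bottle, slicker, beeswax and folder are within 20 mm of where they stood (all of step 4 and value of joint cover above 1.5 rad and value of joint stop_key above 0.0055 m and distance of each of dye_bottle, edge_slicker, beeswax, bone_folder from where it was at the start of the episode below 0.02 m); the robot touches nothing.
It fails at once if the start key is pressed while the mains is off (value of joint start_key above 0.0035 m and value of joint mains_rocker below 0.2 rad).
It fails at once if the stop key is pressed by the fingers (contact force between the fingers and stop_key above 3 N).
It fails at once if the bottle is lifted, pushed away or knocked over (distance of dye_bottle from where it was at the start of the episode above 0.025 m or angle between dye_bottle's own z axis and vertical above 0.4 rad).
It fails at once if the slicker, the beeswax or the folder is lifted or pushed away (distance of any of edge_slicker, beeswax, bone_folder from where it was at the start of the episode above 0.025 m).
It also fails if it takes over 40 s, if anything falls off the work surface, if the arm or the gripper's body presses on something with over 40 N, if the wrist force passes 120 N, or if a joint passes its speed limit or range.

## Working session

There is one attempt and no reset: what is moved stays moved. The work goes in short steps, each a Python script; the robot and the scene stay as the last script left them, time stands still between calls to the robot, and variables do not carry over. Pictures are saved under pics/ and viewed, at most 10 in all, crops included, and the job is handed in when it is done.

```bash
mkdir -p pics; cat > h.py <<'E'
import numpy as np, cv2
from scipy.spatial.transform import Rotation as Ro
from bench import robot
def grab(n,f):
    d=robot.get_image(n); cv2.imwrite(f'pics/{f}.png',d['img'])
    c={k:d[k] for k in d if k!='img'}; np.save(f'pics/{f}.npy',c,allow_pickle=True); return c
def cam(f): return np.load(f'pics/{f}.npy',allow_pickle=True).item()
def K(c):
    F=192/np.tan(np.radians(c['fovy'])/2); return F
def Rm(c):
    o=np.array(c['orientation'],float)
    return o if o.shape==(3,3) else Ro.from_euler('xyz',o).as_matrix()
def proj(c,P):
    q=(np.atleast_2d(P)-np.array(c['eye']))@Rm(c); s=q[:,:2]/q[:,2:]
    s=s*(1+c['k1']*(s**2).sum(1,keepdims=True)); return s*K(c)+[c['cx'],c['cy']]
def ray(c,uv):
    s0=(np.array(uv,float)-[c['cx'],c['cy']])/K(c); s=s0.copy()
    for _ in range(30): s=s0/(1+c['k1']*(s@s))
    return Rm(c)@np.array([s[0],s[1],1])
def onz(c,uv,z):
    d=ray(c,uv); e=np.array(c['eye']); return e+d*(z-e[2])/d[2]
E
python3 - <<'E'
from h import *
for n in('scene','side'): print(grab(n,n+'0'))
print(robot.current_eef_rot(),robot.current_t())
a=cv2.imread('pics/scene0.png');b=cv2.imread('pics/side0.png')
E
```

```text
{'fovy': 53.52546772812623, 'cx': 258.3935369473671, 'cy': 183.96898604602774, 'k1': 0.014591717620521473, 'eye': array([  95.9129911 , -437.73494383,  569.86682924]), 'orientation': array([-2.20041965,  0.02022615, -0.82550342])}
{'fovy': 57.15402372250628, 'cx': 252.6803589938666, 'cy': 187.77014631701385, 'k1': -0.0770703393655475, 'eye': array([312.32997307, 690.64415765, 545.22421349]), 'orientation': array([-2.18410929, -0.01902185, -2.71836315])}
[-3.14005339e+00 -2.78872301e-04  2.82182637e+00] 0.1
```

View pics/scene0.png

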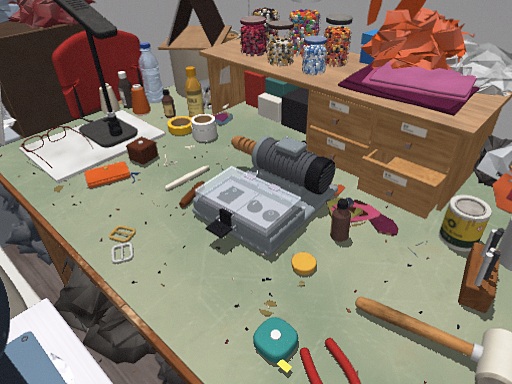

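View pics/side0.png

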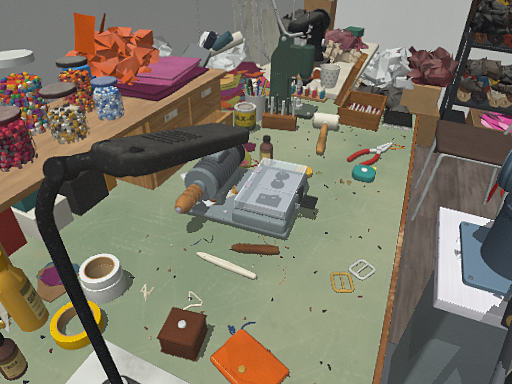

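The scene view shows the machine in the middle, with the latch tab near (218,223) and the rocker on the left (+y) half of the deck near (230,192). The keys are near (252–270,210). The side view shows the tab near (308,203). I'll enlarge both.

```bash
python3 - <<'E'
from h import *
a=cv2.imread('pics/scene0.png')[135:255,185:345];b=cv2.imread('pics/side0.png')[135:255,175:335]
cv2.imwrite('pics/z0.png',np.vstack([cv2.resize(x,None,fx=2.5*1.0,fy=2.5,interpolation=cv2.INTER_CUBIC) for x in(a,b)]))
c=cam('scene0')
print(onz(c,(218,223),42), onz(cam('side0'),(308,203),42),onz(c,(108,132),0))
E
```

```text
[465.35365891  31.56922893  42.        ] [454.43753521  34.81747799  42.        ] [554.92429479 650.79395257   0.        ]
```

View pics/z0.png

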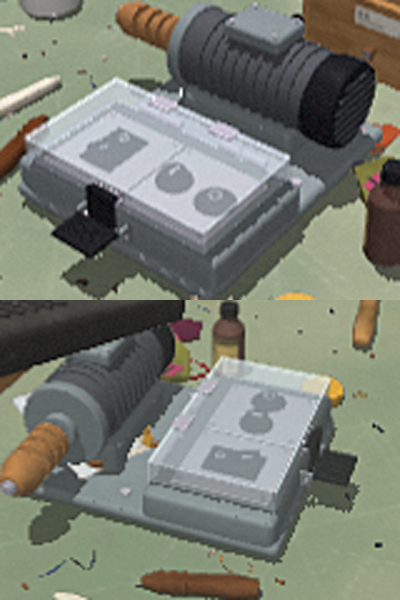

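```bash
cat >> h.py <<'E'
def T(p,P):
    P=np.atleast_2d(P); c,s=np.cos(p[2]),np.sin(p[2])
    return np.c_[p[0]+c*P[:,0]-s*P[:,1],p[1]+s*P[:,0]+c*P[:,1],P[:,2]]
E
python3 - <<'E'
from h import *
from scipy.optimize import least_squares
o=np.array
M=o([[-92,0,42],[-62,100,75],[58,100,75],[58,-100,75],[-62,-100,75]])
S=o([[219,227.8],[195,187],[225,166],[301,198],[272,226]])
D=o([[308,202],[285,210],[235,201],[265,158],[307,166]])
cs,cd=cam('scene0'),cam('side0')
f=lambda p:np.r_[proj(cs,T(p,M))-S,proj(cd,T(p,M))-D].ravel()
r=least_squares(f,[550,0,0],x_scale=[10,10,.1],loss='soft_l1'); p=r.x; print(p,r.fun.reshape(-1,2).round(1))
np.save('p.npy',p)
P=T(p,[[-92,0,42],[-13,46,63],[0,-24,62],[0,-68,58]]);print(P)
print(proj(cs,P),proj(cd,P))
E
```

```text
[5.49321431e+02 2.80909669e+01 7.57627411e-02] [[-0.4 -0.6]
 [-1.7  2.6]
 [ 5.1 -0.7]
 [-0.1 -1.6]
 [-5.7  1.3]
 [ 0.4 -2.5]
 [ 1.1  0.4]
 [-1.  -2.9]
 [-2.3 -1.9]
 [-0.2 -1.1]]
[[457.58534489  21.1274609   42.        ]
 [532.87697062  72.9750365   63.        ]
 [551.13799827   4.15981384  62.        ]
 [554.46837069 -39.71396671  58.        ]]
[[218.637529   227.18763195]
 [227.20814507 192.06870586]
 [255.70096776 201.41639583]
 [272.26077981 210.87769664]] [[308.41077837 199.48960895]
 [271.50461587 195.92123456]
 [274.93666245 179.42067993]
 [279.82827847 171.87026246]]
```

```bash
python3 - <<'E'
from h import *
p=np.load('p.npy'); o=[np.pi,0,p[2]+np.pi]
robot.move_gripper(0.0)
a=T(p,[[-95,0,110],[-95,0,60],[-95,0,36],[-150,0,130]])
robot.move_ptp(list(a[0]),o); print(robot.current_qpos(),robot.current_tcp_pos())
robot.move_linear(list(a[1]))
print(robot.move_linear(list(a[2]),speed=30,f_stop=7),robot.current_tcp_pos(),robot.current_contact_force())
robot.move_linear(list(a[3]),speed=150)
robot.sleep(1)
b=T(p,[[-60,0,260]])[0]; robot.move_ptp(list(b),o)
grab('wrist','w1');grab('scene','s1'); print(robot.current_t())
w=cv2.imread('pics/w1.png'); s=cv2.resize(cv2.imread('pics/s1.png')[100:260,170:350],(288,256))
cv2.imwrite('pics/v1.png',np.hstack([w,np.vstack([s,np.zeros((128,288,3),np.uint8)])]))
E
```

```text
[-1.98891960e-01  1.98622411e-01  1.90613294e+00  2.37685842e-04
  1.03650473e+00 -1.84622036e+00] [454.74752075  21.44735933 110.15649469]
True [453.73307441  20.82009764  38.68734433] [-0.89397977 -0.02199898  6.90715294]
7.4417
```

View pics/v1.png

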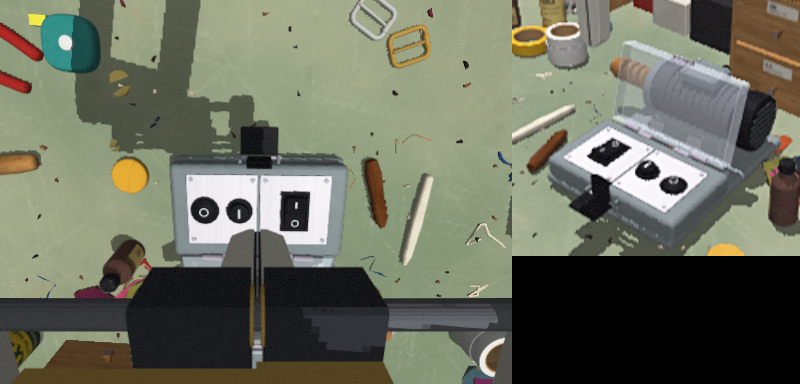

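The cover is open. In the wrist view the start key is at (239,211), the stop key at (204,211), and the rocker's front line at (296,204) with its ring at (295,223).

```bash
python3 - <<'E'
from h import *
p=np.load('p.npy'); c=cam('w1')
for n,uv,z in(('start',(239,211),62),('stop',(204,211),58),('front',(296,204),63),('ring',(295,223),58),('tab',(259,141),42)): print(n,onz(c,uv,z))
print(T(p,[[0,-24,62],[0,-68,58],[-13,46,63],[13,46,58],[-92,0,42]]))
E
```

```text
start [540.47310058   5.12822091  62.        ]
stop [545.25415539 -38.43633965  58.        ]
front [525.75392046  73.91359529  63.        ]
ring [552.49875167  76.26643771  58.        ]
tab [455.66360543  23.26753031  42.        ]
[[551.13799827   4.15981384  62.        ]
 [554.46837069 -39.71396671  58.        ]
 [532.87697062  72.9750365   63.        ]
 [558.80238639  74.94298384  58.        ]
 [457.58534489  21.1274609   42.        ]]
```

```bash
python3 - <<'E'
from h import *
yaw=0.095; o=[np.pi,0,yaw+np.pi]
robot.move_ptp([524,74,100],o)
robot.move_linear([524,74,70],speed=80)
print(robot.move_linear([524,74,55.5],speed=25,f_stop=12),robot.current_tcp_pos(),robot.current_contact_force())
robot.sleep(.15)
robot.move_linear([524,74,110]); robot.move_ptp([488,24,260],o)
c=grab('wrist','w2');print(robot.current_t())
w=cv2.imread('pics/w2.png')[140:280,160:360]
cv2.imwrite('pics/v2.png',cv2.resize(w,None,fx=3,fy=3))
E
```

```text
True [523.81629719  73.99604072  57.82521131] [-1.80138256  0.50802834  7.43922991]
10.6083
```

View pics/v2.png

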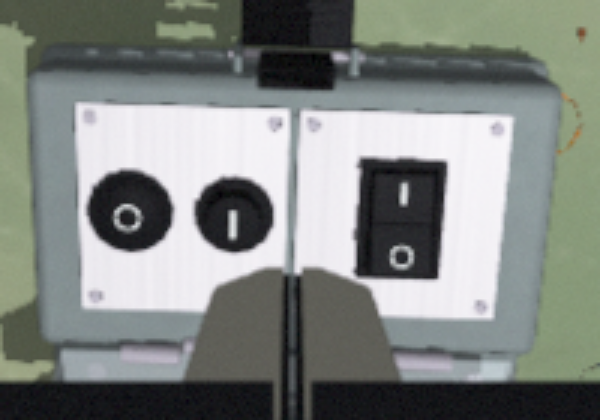

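The start key is at (233,220) in the crop and the rocker front line at (404,193). I'll compare with the earlier picture to confirm that the rocker flipped.

```bash
python3 - <<'E'
from h import *
a=cv2.imread('pics/w1.png')[185:240,270:320];b=cv2.imread('pics/w2.png')[185:240,270:320]
cv2.imwrite('pics/v3.png',np.hstack([np.clip(cv2.resize(x,None,fx=7,fy=7,interpolation=cv2.INTER_CUBIC)*1.0*1.6+15,0,255) for x in(a,b)]))
print(onz(cam('w2'),(237.5,213),62),onz(cam('w2'),(203,210.5),58))
E
```

```text
[542.3604592    5.12439497  62.        ] [544.61486672 -37.90524773  58.        ][ WARN:0@0.645] global loadsave.cpp:1063 imwrite_ Unsupported depth image for selected encoder is fallbacked to CV_8U.
```

View pics/v3.png

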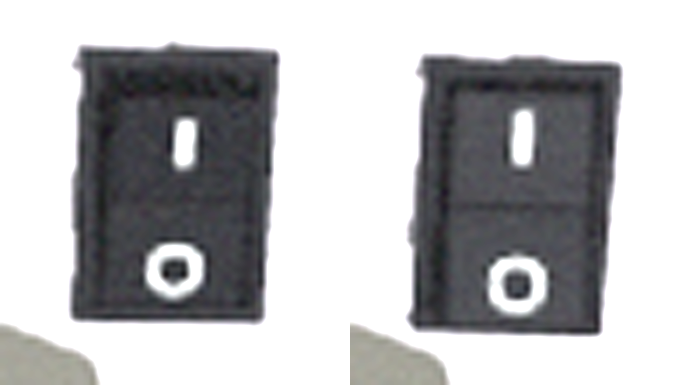

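The rocker has flipped: the front half is now sunk and the rear half raised. Next I press the start key.

```bash
python3 - <<'E'
from h import *
o=[np.pi,0,0.095+np.pi]
robot.move_ptp([541,7,105],o)
robot.move_linear([541,7,68],speed=80)
print(robot.move_linear([541,7,53.5],speed=25,f_stop=14),robot.current_tcp_pos(),robot.current_contact_force())
robot.sleep(.3)
robot.move_linear([541,7,110]); robot.move_ptp([488,24,260],o)
c=grab('wrist','w4');grab('scene','s4');print(robot.current_t())
w=cv2.imread('pics/w4.png')[140:280,160:360]
s=cv2.imread('pics/s4.png')[100:260,170:350]
cv2.imwrite('pics/v4.png',np.hstack([cv2.resize(w,(500,350)),cv2.resize(s,(300,350))]))
E
```

```text
True [541.27627846   6.96669878  55.76532756] [-1.17003313 -0.84107155  6.56725275]
14.05
```

View pics/v4.png

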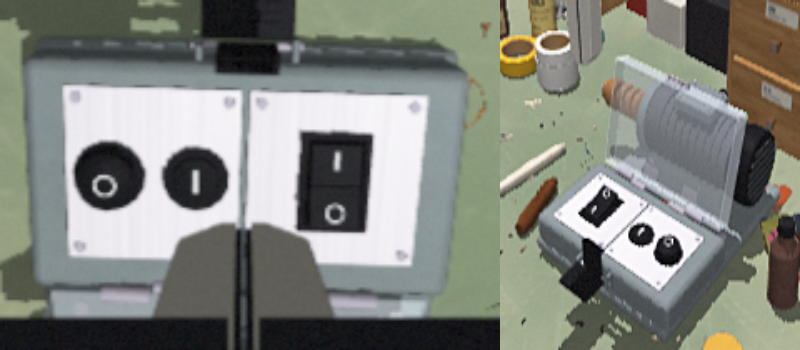

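The start key, at (196,180), is now in. The stop key, at (108,178), stands out. The rocker, at (335,180), is on, and the cover is open with the loose items where they were.

```bash
python3 -c "
from bench import robot
print(robot.hand_in())"
```

```text
the job is handed in; nothing more can be done
None
```

The burnisher is started and the job handed in at about 14 s: cover standing open, mains rocker on, start key latched in and stop key out, all as seen in the last pictures; the judge's result was not shown.

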